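Refit the filler's valve plug: start the clamp screw, then hold the plug over its bore

ROBOT

A 7-joint arm with a two-finger parallel gripper is mounted at the origin on the work surface. World frame = base frame: x ahead of the robot, y to its left, z up, the work surface at z = 0. Lengths are in m, angles in rad, forces in N, time in s.
With the tool pointing down it reaches from about 0.425 to 0.8 m from the base axis. Payload 8.3 kg.
Tool frame: the origin (TCP) lies on the mounting face of the last link; the fingertips stand 173 mm ahead of it and the grasp point (between the pads) lies robot.pinch_z ahead of it (robot.pinch_z is the distance from the TCP to the grasp point, in m); z points along the fingers, y is the line along which they close (so a half turn about z gives the same grasp; the last joint's range is limited). The gripper opens to 85 mm and grips with 20 to 120 N. Pads are 22 mm wide; open, the fingers measure 114 mm over their backs; the gripper's body (76 mm by 85 mm) begins 54 mm behind the grasp point. The pads swing forward as they close: fully open they stand 13 mm farther back than shut.
Start: joints at [1.04, 0.383, 0.016, 1.37, -0.006, 1.388, -0.046], TCP at [0.282, -0.558, 0.405] pointing down, gripper open.
Joint ranges: [-2.95, 2.95], [-0.25, 2.06], [-1.52, 1.56], [0.18, 2.33], [-1.44, 4.58], [0.02, 2.06], [-3.01, 3.01]. Speed limits (rad/s): [2.39, 2.39, 3.01, 3.01, 3.14, 3.14, 3.14].

INTERFACE

Orientations are given as a unit quaternion [x, y, z, w].
In Python, from rig import robot gives the robot as it stands.
- The arm moves only by the tool play_rows, never from a script. Its argument "plan" is a list of rows, each a list of 3 entries, a list of its own where there are three numbers: the shift along the tool's x, y, z each as a share of 750 mm, from -1 to 1, then the turn, a rotation vector about the tool's x, y, z each as a share of 90 degrees, from -1 to 1, then the opening, from -1 (shut) to 1 (fully open). A call has 1 to 12 rows; each row shifts and turns the commanded pose from where the row before left it, along the tool's axes as they then stand; what a row does not reach is not made up. A row lasts 1/10 s, in which the tool goes at most 50 mm and 8.59 degrees, less where a joint would pass 70% of its speed; a pose out of reach is approached as far as the arm can. A call with a number of a shift or a turn outside -1 to 1 is refused whole. A call with a gripper value outside its range is refused whole. The fingers move at their own pace and stop on an object; "squeeze" is the grip in N (left out, the last holds). Time passes only in rows, so rows that do not move let the fingers close. It gives the time, the measured TCP pose, the force, the opening and the grip force at its end, in the units of the state.
- robot.state(): the state, without advancing time (a new reading comes with each control period).
- robot.camera(name): name is "side" or "top"; returns a dict with "color" (420x560x3 uint8, red, green, blue), "fx", "fy", "cx", "cy" (pixels), "k1" (the pictures are not rectified: a ray, as slopes to the right and down, at radius r is drawn at 1 + k1 r^2 times it, then the intrinsics apply), "extrinsics" (4x4, takes a point from world to camera coordinates). Camera axes: x right, y up, looking along -z (the intrinsics and any distortion apply to the point x, -y, -z); pixel columns grow to the right and rows downward; lengths in m; the calibration is good to about 2 mm. A picture is of the moment at which its call begins. There is no depth.
- robot.hand_in(): hands the job in; it is judged then, once.
The state is a dict: "time_s": time; "joints": joint angles; "joint_velocities": joint speeds; "effort": joint torques, N m; "tool_pos": TCP position; "tool_rot": TCP orientation; "contact_force": force on the tool from outside, world axes, zero at the start; "torque": the same for the moment, N m; "width": finger opening in m; "gripper_force": force on a finger pad.
Only numpy, scipy, OpenCV 4.12 (cv2) and the standard library are available. Lean on these libraries where they do the work, as an engineer would, in place of code of your own. Each camera call takes 0.05 s, during which the arm holds its last target. There are 200 camera calls.

TASK

We are putting the washed bottle filler back together. First fasten its product cylinder: push the captive wing screw on the clamp strap straight down and turn it a quarter turn clockwise, so that its thread catches and it stays down when you let go of it. Then take the valve plug by its flat tang from the drain tray, lift it over the cartons without disturbing them or the other parts and without letting it bump the filler, and finish while still holding it in the gripper, motionless and upright about 15 mm above the open bore of the valve block, centred and not touching it, the long side of the tang in line with the product cylinder, so that I can grease its seal rings.

Things in the scene. Friction and masses are not known exactly. Their poses are not given: they have to be found in the camera images.
- filler: bench-top piston filler, bare steel, base 170 x 600 mm, fixed. Origin on the bench under the bore's axis; y runs along the product cylinder, away from the valve block; the clamp screw is on its -x side. Valve block 84 x 84 mm, top at 134 mm, pipe stubs to y = -76 and x = 78 mm. Product cylinder 64 mm thick, axis 88 mm up, to y = 262 mm; air cylinder beyond, to y = 520 mm, highest point 145 mm.
- bore (a point): centre of the mouth of the open bore (48 mm in diameter, 75 mm deep, axis vertical) in the top of the valve block, 134 mm above the bench; its axes are the filler's.
- screw_grip (a point): grip point on the vertical axis of the black wing screw, 160 mm above the bench while it is up; it sinks and turns with the screw. Wing 44 mm long (this point's x axis), 12 mm thick, 26 mm high, its top 10 mm above this point. It stands on the clamp strap's ear at filler x = -62, y = 140 mm, over a 27 mm sleeve (top at 128 mm); the strap round the product cylinder tops out at 124 mm.
- screw_depth (a joint): how far the screw is pushed down, in m: 0 = up, 0.012 = bottomed. A spring pushes it up, 1.5 N at 0 and 4.5 N at 0.012. Pushed 9.5 to 12 mm down and then turned, it runs under its thread and, let go, stays 8 to 9 mm down; otherwise it springs back up.
- screw_turn (a joint): turn of the screw, rad, growing clockwise from above, 0 to a stop at 2.1; it starts between 0 and 0.35. At 0 the wing lies along the filler's x axis. It can be pushed in only below about 0.4 (beyond that the thread is in the way); pushed in and turned, it is caught from about 0.9 on. Light friction keeps it where it is left.
- plug: plug of the three-way valve, bare steel, 0.5 to 0.7 kg, standing on the drain tray: cylinder 46 mm thick, 60 mm high, with two black seal rings and a dark 20 mm cross port; a 30 mm shoulder; on top a flat tang 36 mm long, 14 mm thick, from 66 to 102 mm above the underside. Origin: centre of its underside; x along the tang's length (and the port), y across its 14 mm, z up.
- tray: steel drain tray 260 x 200 mm with an 18 mm rim, inner floor 5 mm above the bench, fixed; origin at the centre of its underside, x along its length.
- spout: filling spout, bare steel, standing on its 51 mm flange on the tray, a 26 mm tube tapering to 16 mm, 85 mm high; origin at the centre of its underside. Leave it alone.
- cover: gland cover, a flat steel ring 72 mm across with a 32 mm hole, 12 mm thick, lying on the tray; origin at the centre of its underside. Leave it alone.
- carton_a: filled maroon carton, 90 x 60 x 120 mm high (x, y, z), standing loose between the tray and the filler, the nearer one to the robot; origin at the centre of its underside. Leave it alone.
- carton_b: the same carton, standing beyond carton_a, a little apart from it; together they make a 120 mm high wall. Leave it alone.
There are look-alikes about, which are no part of the job. Leave any purple look-alike of the plug alone.

How it is judged:
By the outcome, as a careful person would: the job done as asked, in the order asked, and still so for the second after the job is handed in, while the arm keeps its last pose, push and grip.
It also fails if it takes over 58 s, if anything falls off the work surface, if the arm or the gripper's body presses on something with over 40 N, if the wrist force passes 120 N, or if a joint passes its speed limit or range.

## Working session

There is one attempt and no reset: what is moved stays moved. The work goes in short steps, Python scripts to look and compute and a tool call to move; the robot and the scene stay as the last step left them, time stands still between calls to the robot, and variables do not carry over. Pictures are saved under pics/ and viewed, at most 13 in all, crops included, and the job is handed in when it is done.

Besides the shell and the picture viewer there is one more tool, called after "Request:" as name(argument=value, ...) on one line, values as JSON. play_rows: Moves the arm, as the interface text tells. Shift numbers are shares of 750 mm and turn numbers shares of 90 degrees, none past 1 either way. Its arguments: {"type":"object","properties":{"plan":{"type":"array","items":{"type":"array"}},"squeeze":{"type":"number"}},"required":["plan"]}

```bash
mkdir -p pics; ls; cat > cap.py <<'E'
from rig import robot
import cv2,json,numpy as np,sys
def grab(tag):
    for n in ("side","top"):
        c=robot.camera(n); cv2.imwrite(f"pics/{tag}_{n}.png",c["color"][:,:,::-1])
        json.dump({k:(np.array(v).tolist()) for k,v in c.items() if k!="color"},open(f"cal_{n}.json","w"))
if __name__=="__main__": grab(sys.argv[1])
E
python3 cap.py a; python3 -c "
from rig import robot
print(robot.pinch_z,robot.state())"; cat cal_*.json
```

```text
pics
0.1547 {'time_s': 0.1, 'joints': array([ 1.04008282,  0.38418349,  0.01637928,  1.3710419 , -0.00627997,
        1.38817833, -0.04649554]), 'joint_velocities': array([-2.58797112e-04, -2.94804265e-03,  6.43035197e-05, -2.07009197e-03,
       -1.90612848e-03,  1.25823053e-03,  1.66592184e-03]), 'effort': array([ 3.31717136e-03, -6.29129505e+01,  8.47692490e-01, -3.72759283e+01,
        1.68431358e-02,  1.03540751e-02, -4.03374077e-05]), 'tool_pos': array([ 0.28180551, -0.55770778,  0.40376353]), 'tool_rot': array([ 9.72760099e-01,  2.31812456e-01, -2.26984206e-04, -8.50883217e-04]), 'contact_force': array([-0.84413996,  0.53361248, -0.18398367]), 'torque': array([ 0.01552328, -0.01762767,  0.01955736]), 'gripper_force': 0.0, 'width': 0.08510199337819252}
{"fx": 486.52889898691024, "fy": 486.52889898691024, "cx": 285.28439029212376, "cy": 209.0072437521914, "k1": -0.0983073235454516, "extrinsics": [[-0.7919610965951326, -0.6104893856744699, -0.010016559221796065, 0.3707027861126209], [0.41540796406338965, -0.5507685314549495, 0.7239407766880299, -0.28658467723346964], [-0.4474749656377941, 0.5691719729025373, 0.6897894029264936, -1.0400684857581908], [0.0, 0.0, 0.0, 1.0]]}{"fx": 422.90339958704647, "fy": 422.90339958704647, "cx": 274.48743669794436, "cy": 207.04593108803354, "k1": -0.11281508447588035, "extrinsics": [[-0.07126556952546613, -0.9974547147958122, 0.0023044591155834703, 0.012934526152459774], [0.9747160491304594, -0.06915005415007743, 0.2124779837501967, -0.5132539623547004], [-0.21177781320931252, 0.017388557808104707, 0.9771631367840454, -0.9905516442219636], [0.0, 0.0, 0.0, 1.0]]}
```

View pics/a_top.png

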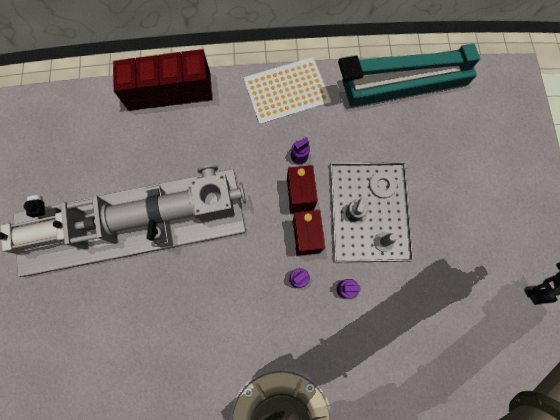

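View pics/a_side.png

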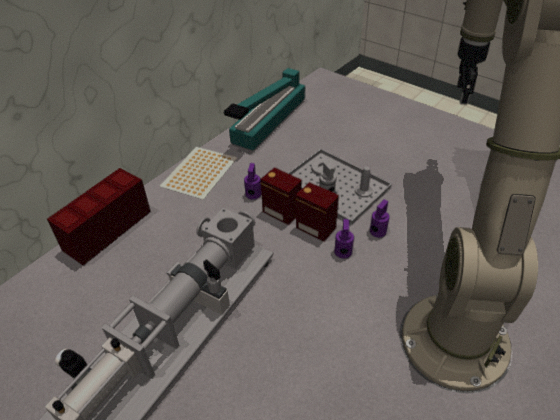

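The top view has the filler with its bore at about (211,194), the screw at (153,230), the tray with the plug at (357,210), the spout at (388,240) and the cover at (383,184). The cartons are at (302,188) and (309,233). The side view has the bore at (229,225), the screw at (211,270) and the plug at (328,180). I'll zoom in next.

```bash
cat > geo.py <<'E'
import json,cv2,numpy as np
class Cam:
    def __init__(s,n):
        d=json.load(open(f"cal_{n}.json")); s.K=np.array([[d["fx"],0,d["cx"]],[0,d["fy"],d["cy"]],[0,0,1]])
        s.D=np.array([d["k1"],0,0,0.]); F=np.diag([1,-1,-1.]); E=np.array(d["extrinsics"]); s.R=F@E[:3,:3]; s.t=F@E[:3,3]; s.c=-s.R.T@s.t
    def ray(s,p):
        q=cv2.undistortPoints(np.array([[p]],float),s.K,s.D)[0,0]; return s.R.T@np.array([q[0],q[1],1])
    def at(s,p,z):
        d=s.ray(p); return s.c+d*(z-s.c[2])/d[2]
    def proj(s,P):
        return cv2.projectPoints(np.array(P,float).reshape(-1,1,3),cv2.Rodrigues(s.R)[0],s.t,s.K,s.D)[0][:,0]
top,side=Cam("top"),Cam("side")
def tri(pt,ps):
    A=[];b=[]
    M=np.zeros((3,3));v=np.zeros(3);ds=[]
    for c,p in((top,pt),(side,ps)):
        d=c.ray(p);d/=np.linalg.norm(d);N=np.eye(3)-np.outer(d,d);M+=N;v+=N@c.c;ds.append((c.c,N))
    x=np.linalg.solve(M,v); return x,[np.linalg.norm(N@(x-c)) for c,N in ds]
E
python3 - <<'E'
import cv2,numpy as np
def crop(n,x,y,w,h,k):
    return cv2.resize(cv2.imread(f"pics/a_{n}.png")[y:y+h,x:x+w],None,fx=k,fy=k,interpolation=cv2.INTER_CUBIC)
# top: filler x130-250,y160-260 x4 ->480x400 ; tray 325-415,155-265
a=np.hstack([crop("top",140,165,110,80,4),crop("top",330,165,80,80,4)])
b=np.hstack([crop("side",190,200,80,65+15,4)[:280],crop("side",310,155,80,70,4),])
b=np.hstack([b,crop("side",195,250,30,70,4)])
b=np.hstack([b,np.zeros((280,a.shape[1]-b.shape[1],3),np.uint8)]) if b.shape[1]<a.shape[1] else b[:,:a.shape[1]]
o=np.vstack([a,b[:280]]);print(o.shape);cv2.imwrite("pics/z1.png",o)
E
```

```text
(600, 760, 3)
```

View pics/z1.png

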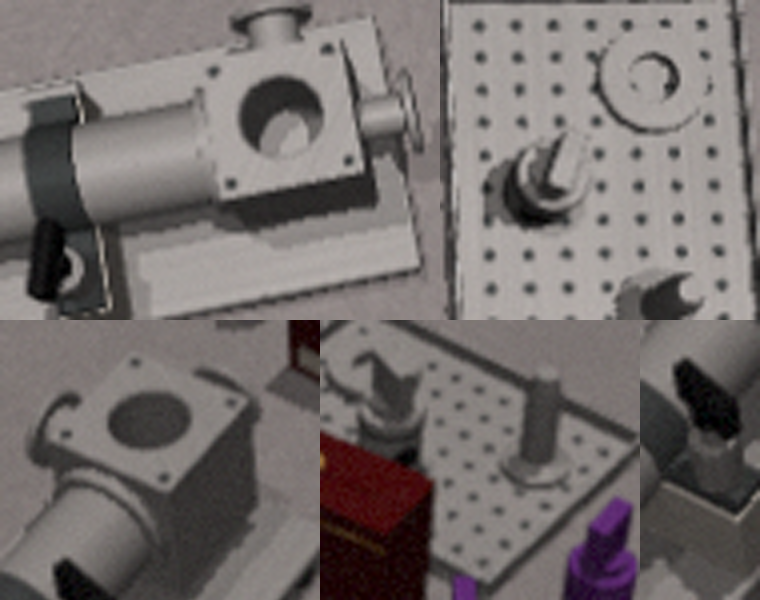

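The zoomed crops show the block's four bolts, with the bore centred at top ≈(209.7,193.4) and side ≈(226.8,224.4). The wing is black at top ≈(151,230). The plug's tang runs from about (473,133) to (460,190) in the tray crop. Next I'll measure.

```bash
python3 - <<'E'
import cv2,numpy as np
from geo import *
np.set_printoptions(precision=4,suppress=True)
print("cams",top.c,side.c)
o=np.array([140,165])-.375; os_=np.array([190,200])-.375
bt=[o+np.array(p)/4 for p in((213,71),(328,47),(349,160),(231,183))]
bs=[os_+np.array([x,y-320])/4 for x,y in((231,402),(164,478),(66,434),(134,362))]
T=np.array([top.at(p,.134) for p in bt]); S=np.array([side.at(p,.134) for p in bs])
print(T.mean(0),S.mean(0),tri(np.mean(bt,0),np.mean(bs,0)))
print(T[:,:2],S[:,:2])
# y axis from long base edge & bolts: side plane: edges of polygon
for Q in(T,):
    e=[Q[1]-Q[0],Q[2]-Q[1],Q[3]-Q[2],Q[0]-Q[3]]
    print([(np.linalg.norm(v),np.degrees(np.arctan2(v[1],v[0]))) for v in e])
S2=S
e=[S2[(i+1)%4]-S2[i] for i in range(4)];print([(np.linalg.norm(v),np.degrees(np.arctan2(v[1],v[0]))) for v in e])
# base front edge: base top z? use top image corners of the base at z~0: (418,267)/4+o
im=cv2.imread("pics/a_top.png")
# wing mask
for n,box in(("top",(142,215,165,245)),("side",(195,255,225,290))):
    im=cv2.imread(f"pics/a_{n}.png");x0,y0,x1,y1=box
    m=(im[y0:y1,x0:x1].max(2)<38).astype(np.uint8)
    k,l,st,ce=cv2.connectedComponentsWithStats(m);i=1+st[1:,4].argmax()
    ys,xs=np.where(l==i);print(n,st[i],ce[i]+[x0,y0],cv2.minAreaRect(np.c_[xs+x0,ys+y0].astype(np.float32)))
    if n=="top":ct=ce[i]+[x0,y0]
    else: cs=ce[i]+[x0,y0]
print("wing",tri(ct,cs),top.at(ct,.157),side.at(cs,.157))
# tang candidates
ot=np.array([330,165])-.375
for p in((572,130),(590,148),(570,194),(548,184)):
    q=ot+np.array([p[0]-440,p[1]])/4;print(p,q,top.at(q,.107))
# rims of the plug seen from side: project plug guess later
E
```

```text
cams [ 0.2914 -0.0054  1.077 ] [-0.0528  0.6604  0.9286]
[0.5386 0.1245 0.134 ] [0.5393 0.1257 0.134 ] (array([0.5393, 0.125 , 0.1324]), [np.float64(0.0006243973259610014), np.float64(0.0006243973259609786)])
[[0.5676 0.1626]
 [0.5772 0.0952]
 [0.5091 0.0861]
 [0.5005 0.1542]] [[0.51   0.0872]
 [0.5006 0.1553]
 [0.5685 0.1639]
 [0.578  0.0965]]
[(np.float64(0.06813458601734501), np.float64(-81.92194466733534)), (np.float64(0.06867153876350814), np.float64(-172.40201831297543)), (np.float64(0.068678174705885), np.float64(97.2389526078978)), (np.float64(0.06767249546545272), np.float64(7.136857064252089))]
[(np.float64(0.06872584645058442), np.float64(97.89154590453516)), (np.float64(0.06842701281235371), np.float64(7.200255574335239)), (np.float64(0.06800030894127902), np.float64(-81.95122487490566)), (np.float64(0.06860870893219262), np.float64(-172.19177995545917))]
top [  5   4  16  22 187] [152.5401 228.3262] ((152.44847106933594, 227.865966796875), (11.87955093383789, 23.1498966217041), 23.96249008178711)
side [  9   5  16  20 179] [211.676  270.3966] ((210.95999145507812, 270.7200012207031), (21.60000228881836, 11.200000762939453), 36.869895935058594)
wing (array([0.4628, 0.254 , 0.1488]), [np.float64(0.0005153155774984718), np.float64(0.0005153155774984916)]) [0.4617 0.252  0.157 ] [0.4568 0.2581 0.157 ]
(572, 130) [362.625 197.125] [ 0.5109 -0.2329  0.107 ]
(590, 148) [367.125 201.625] [ 0.4992 -0.2424  0.107 ]
(570, 194) [362.125 213.125] [ 0.4724 -0.2272  0.107 ]
(548, 184) [356.625 210.625] [ 0.4794 -0.2149  0.107 ]
```

```bash
cat > plan.py <<'E'
import numpy as np
from scipy.spatial.transform import Rotation as R
def down(yaw_y): # tool y heading (deg), z down
    y=np.radians(yaw_y); Y=np.array([np.cos(y),np.sin(y),0]);Z=np.array([0,0,-1.]);return R.from_matrix(np.c_[np.cross(Y,Z),Y,Z])
def rows(p0,r0,wps,dec=4):
    """wps: (pos, yaw_y unwrapped deg, n). starts at measured pose; prints rounded rows and tracks them"""
    p=np.array(p0,float);r=r0;out=[]
    Y=r.as_matrix()[:,1];yaw=np.degrees(np.arctan2(Y[1],Y[0]))
    for P,yt,n in wps:
        ps,ys=p.copy(),yaw
        for i in range(1,n+1):
            tp=ps+(np.array(P)-ps)*i/n; ty=ys+(yt-ys)*i/n
            s=np.round(r.inv().apply(tp-p)/.75,dec); w=np.round((r.inv()*down(ty)).as_rotvec()/(np.pi/2),dec)
            p=p+r.apply(s*.75); r=r*R.from_rotvec(w*np.pi/2); out.append((s.tolist(),w.tolist())); 
            assert np.linalg.norm(s)*.75<.0501 and np.linalg.norm(w)*90<8.6,(np.linalg.norm(s)*750,np.linalg.norm(w)*90)
        yaw=yt
    return out
E
python3 - <<'E'
import cv2,numpy as np
from geo import *
from plan import *
from rig import robot
np.set_printoptions(precision=4,suppress=True)
im=cv2.imread("pics/a_top.png")
L=[];Rr=[]
for y in range(217,243):
    g=im[y,140:168].max(1); xs=np.where(g<45)[0]
    if len(xs): L.append((xs[0]+140,y)); print(y,xs[0]+140,xs[-1]+140,end="; ")
print()
A=np.array(L,float);A=A[3:-4]; f=np.polyfit(A[:,1],A[:,0],1)
P=[top.at((np.polyval(f,y),y),.17) for y in(222,238)];d=P[0]-P[1];print("wing yaw",np.degrees(np.arctan2(d[1],d[0])),P)
c=np.array([.491,-.2293]);a=np.radians(-29.8);u=np.array([np.cos(a),np.sin(a)]);v=np.array([-u[1],u[0]])
cor=[np.r_[c+u*sx*.018+v*sy*.007,z] for z in(.107,.071) for sx,sy in((1,1),(1,-1),(-1,-1),(-1,1))]
print("tang side crop px",(side.proj(cor)-[310-.375,155-.375])*4+[320,320])
print("tang top crop px",(top.proj(cor)-[330-.375,165-.375])*4+[440,0])
s=robot.state();r=R.from_quat(s["tool_rot"])
o=rows(s["tool_pos"],r,[((.48,-.30,.40),-20,7),((.54,0,.39),33,7),((.459,.2556,.375),86,7)])
for x in o: print(x)
E
```

```text
217 158 160; 218 154 160; 219 150 161; 220 150 162; 221 149 167; 222 149 167; 223 149 157; 224 148 156; 225 148 156; 226 148 155; 227 148 155; 228 148 155; 229 148 156; 230 148 161; 231 148 157; 232 148 162; 233 148 156; 234 148 155; 235 147 163; 236 147 154; 237 147 160; 238 148 160; 239 149 159; 240 153 155; 241 155 165; 242 155 162; 
wing yaw -6.7052934047513775 [array([0.474 , 0.2565, 0.17  ]), array([0.4387, 0.2606, 0.17  ])]
tang side crop px [[379.9202 346.1834]
 [398.3122 341.2207]
 [422.1212 371.5326]
 [403.4644 376.6803]
 [377.6083 387.1098]
 [395.6795 382.1108]
 [418.9939 412.6218]
 [400.6676 417.8035]]
tang top crop px [[570.9241 131.3384]
 [592.4431 141.34  ]
 [568.7542 195.0077]
 [547.0855 184.8933]
 [558.9478 145.0957]
 [579.7377 154.7688]
 [556.7329 206.7115]
 [535.8052 196.9333]]
([0.0558, -0.0268, 0.0008], [-0.0011, -0.0, -0.0686])
([0.0584, -0.0206, 0.0007], [-0.0, -0.0, -0.0685])
([0.0603, -0.0142, 0.0007], [-0.0, -0.0, -0.0686])
([0.0614, -0.0077, 0.0007], [-0.0, -0.0, -0.0685])
([0.062, -0.001, 0.0007], [-0.0, -0.0, -0.0686])
([0.0616, 0.0056, 0.0008], [-0.0, -0.0, -0.0686])
([0.0607, 0.0122, 0.0007], [0.0, -0.0, -0.0685])
([0.0576, -0.0088, 0.0019], [0.0, -0.0, -0.0841])
([0.0583, -0.0011, 0.0019], [0.0, -0.0, -0.0842])
([0.0579, 0.0065, 0.0019], [0.0, -0.0, -0.0841])
([0.0565, 0.0141, 0.0019], [0.0, -0.0, -0.0841])
([0.0542, 0.0215, 0.0019], [0.0, -0.0, -0.0842])
([0.0509, 0.0284, 0.0019], [0.0, -0.0, -0.0841])
([0.0467, 0.0349, 0.0019], [0.0, -0.0, -0.0841])
([0.0492, 0.0136, 0.0029], [0.0, -0.0, -0.0841])
([0.0471, 0.0199, 0.0028], [0.0, -0.0, -0.0842])
([0.0439, 0.026, 0.0029], [0.0, -0.0, -0.0841])
([0.0402, 0.0315, 0.0029], [0.0, -0.0, -0.0841])
([0.0357, 0.0366, 0.0028], [0.0, 0.0, -0.0841])
([0.0305, 0.0409, 0.0029], [0.0, 0.0, -0.0842])
([0.0249, 0.0446, 0.0029], [0.0, 0.0, -0.0841])
```

Request:
play_rows(plan=[[[0.056,-0.027,0.001],[0,0,-0.0685],0.2],[[0.058,-0.021,0.001],[0,0,-0.0685],0.2],[[0.06,-0.014,0.001],[0,0,-0.0685],0.2],[[0.061,-0.008,0.001],[0,0,-0.0685],0.2],[[0.062,-0.001,0.001],[0,0,-0.0685],0.2],[[0.062,0.006,0.001],[0,0,-0.0685],0.2],[[0.061,0.012,0.001],[0,0,-0.0685],0.2],[[0.058,-0.009,0.002],[0,0,-0.084],0.2],[[0.058,-0.001,0.002],[0,0,-0.084],0.2],[[0.058,0.0065,0.002],[0,0,-0.084],0.2],[[0.0565,0.014,0.002],[0,0,-0.084],0.2],[[0.054,0.0215,0.002],[0,0,-0.084],0.2]])

```text
time_s: 1.3
tool_pos: [0.5226, -0.0839, 0.3917]
tool_rot: [0.587, 0.809, -0.0, -0.0]
contact_force: [0.3, -0.7, 0.0]
width: 0.0513
gripper_force: 0.0
```

Request:
play_rows(plan=[[[0.051,0.028,0.002],[0,0,-0.084],0],[[0.047,0.035,0.002],[0,0,-0.084],0],[[0.049,0.0135,0.003],[0,0,-0.084],0],[[0.047,0.02,0.003],[0,0,-0.084],0],[[0.044,0.026,0.003],[0,0,-0.084],0],[[0.04,0.0315,0.003],[0,0,-0.084],0],[[0.0355,0.0365,0.003],[0,0,-0.084],0],[[0.0305,0.041,0.003],[0,0,-0.084],0],[[0.025,0.0445,0.003],[0,0,-0.084],0],[[0,0,0],[0,0,0],0],[[0,0,0],[0,0,0],0]])

```text
time_s: 2.4
tool_pos: [0.4591, 0.2566, 0.3729]
tool_rot: [0.036, 0.999, -0.0, -0.0]
contact_force: [0.1, -0.8, -0.3]
width: 0.0427
gripper_force: 0.0
```

```bash
python3 - <<'E'
from plan import *
from rig import robot
np.set_printoptions(precision=4,suppress=True)
s=robot.state();print(s)
r=R.from_quat(s["tool_rot"])
for x in rows(s["tool_pos"],r,[((.459,.2556,.345),84,5)],3): print(x)
E
python3 cap.py b; python3 - <<'E'
import cv2,numpy as np
a=cv2.resize(cv2.imread("pics/b_top.png")[150:270,90:240],None,fx=2.6,fy=2.6);b=cv2.resize(cv2.imread("pics/b_side.png")[180:300,140:290],None,fx=2.6,fy=2.6)
cv2.imwrite("pics/z2.png",np.hstack([a,b]))
E
```

```text
{'time_s': 2.4, 'joints': array([ 0.1299,  0.287 , -0.837 ,  1.6614,  0.22  ,  1.2923,  0.7513]), 'joint_velocities': array([ 0.0298, -0.0047,  0.0407, -0.0021,  0.0049,  0.0008, -0.0029]), 'effort': array([ -2.078 , -44.1622,  -9.426 , -35.4653,  -0.2621,  -0.0772,
         0.0961]), 'tool_pos': array([0.4591, 0.2566, 0.3729]), 'tool_rot': array([ 0.0358,  0.9994, -0.0001, -0.0004]), 'contact_force': array([ 0.1385, -0.7717, -0.304 ]), 'torque': array([-0.0622, -0.0034, -0.0195]), 'gripper_force': 0.0, 'width': 0.04272341591722844}
([-0.0, -0.0, 0.007], [-0.0, -0.001, 0.004])
([-0.0, -0.001, 0.008], [-0.0, 0.0, 0.004])
([-0.0, 0.0, 0.007], [-0.0, 0.0, 0.005])
([-0.0, -0.0, 0.008], [-0.0, 0.0, 0.004])
([-0.0, -0.0, 0.007], [-0.0, 0.0, 0.004])
```

View pics/z2.png

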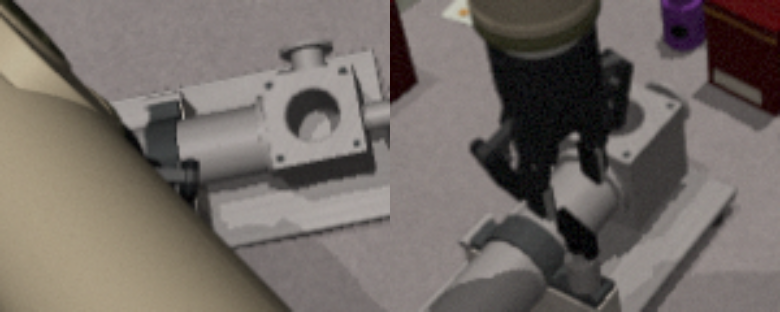

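The side crop shows the open fingers straddling the black wing at about (577,230). They look well aligned, so I'll go down and close.

Request:
play_rows(plan=[[[0,-0.0013,0.0127],[0,0,0.006],0],[[0,0,0.0127],[0,0,0.006],0],[[0,0,0.0127],[0,0,0.006],0],[[0,0,0.0127],[0,0,0.006],0],[[0,0,0.0127],[0,0,0],0],[[0,0,0.0127],[0,0,0],0],[[0,0,0],[0,0,0],0],[[0,0,0],[0,0,0],-0.3],[[0,0,0],[0,0,0],-0.5]], squeeze=50)

```text
time_s: 3.4
tool_pos: [0.4596, 0.2558, 0.3167]
tool_rot: [0.055, 0.998, 0.001, 0.0]
contact_force: [0.7, 4.2, -2.6]
width: 0.0215
gripper_force: 1.8
```

Request:
play_rows(plan=[[[0,0,0],[0,0,0],-1],[[0,0,0],[0,0,0],-1],[[0,0,0],[0,0,0],-1],[[0,0,0],[0,0,0],-1],[[0,0,0],[0,0,0],-1]])

```text
time_s: 3.9
tool_pos: [0.4595, 0.2564, 0.3171]
tool_rot: [0.055, 0.998, 0.002, 0.001]
contact_force: [1.3, 6.0, -1.2]
width: 0.0174
gripper_force: 48.8
```

```bash
python3 cap.py c; python3 - <<'E'
import cv2,numpy as np
a=cv2.imread("pics/c_top.png")[180:270,120:220];b=cv2.imread("pics/c_side.png")[215:305,160:260]
o=np.hstack([a,b]);o=cv2.convertScaleAbs(cv2.resize(o,None,fx=4,fy=4,interpolation=cv2.INTER_CUBIC),alpha=1.8)
cv2.imwrite("pics/z3.png",o)
from rig import robot
s=robot.state();print(s["torque"],s["contact_force"],s["width"])
E
```

```text
[ 1.18385454 -0.26108035 -0.02675908] [ 1.30986538  5.60108407 -1.75463732] 0.017465804762872388
```

View pics/z3.png

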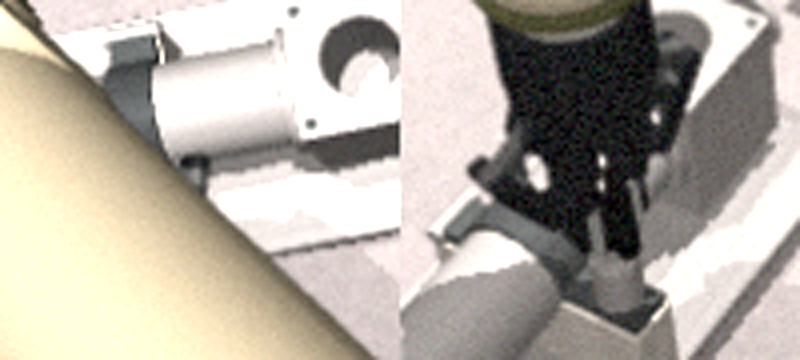

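The fingers hold the wing from both sides and no yaw torque shows. I'll push it down in small steps.

Request:
play_rows(plan=[[[0,0.0013,0.003],[0,0,0],-1],[[0,0,0.003],[0,0,0],-1],[[0,0,0.003],[0,0,0],-1],[[0,0,0.002],[0,0,0],-1],[[0,0,0],[0,0,0],-1],[[0,0,0],[0,0,0],-1]])

```text
time_s: 4.6
tool_pos: [0.4597, 0.2567, 0.3083]
tool_rot: [0.055, 0.998, 0.001, 0.001]
contact_force: [-0.2, 5.6, 3.0]
width: 0.0175
gripper_force: 49.3
```

Request:
play_rows(plan=[[[0,0,0.0015],[0,0,0],-1],[[0,0,0.001],[0,0,0],-1],[[0,0,0.0005],[0,0,0],-1],[[0,0,0],[0,0,0],-1]])

```text
time_s: 5.0
tool_pos: [0.4597, 0.2566, 0.3061]
tool_rot: [0.055, 0.998, 0.001, 0.001]
contact_force: [-0.3, 5.8, 3.7]
width: 0.0176
gripper_force: 49.3
```

Request:
play_rows(plan=[[[0,0,0],[0,0,0.05],-1],[[0,0,0],[0,0,0.08],-1],[[0,0,0],[0,0,0.08],-1],[[0,0,0],[0,0,0.08],-1],[[0,0,0],[0,0,0.08],-1],[[0,0,0],[0,0,0.08],-1],[[0,0,0],[0,0,0],-1]])

```text
time_s: 5.7
tool_pos: [0.4595, 0.2564, 0.306]
tool_rot: [0.398, 0.917, 0.0, 0.0]
contact_force: [-1.1, 4.1, 3.2]
width: 0.0176
gripper_force: 49.4
```

Request:
play_rows(plan=[[[0,0,0],[0,0,0.08],-1],[[0,0,0],[0,0,0.08],-1],[[0,0,0],[0,0,0.08],-1],[[0,0,0],[0,0,0.08],-1],[[0,0,0],[0,0,0.08],-1],[[0,0,0],[0,0,0.08],-1],[[0,0,0],[0,0,0],-1]])

```text
time_s: 6.4
tool_pos: [0.4592, 0.2562, 0.3056]
tool_rot: [0.707, 0.707, -0.0, -0.0]
contact_force: [-3.6, 4.4, 4.1]
width: 0.0176
gripper_force: 49.4
```

```bash
python3 - <<'E'
from rig import robot
s=robot.state();print(s["torque"],s["contact_force"],s["joints"],s["tool_pos"])
E
```

```text
[ 0.91611649  0.83047981 -0.03604866] [-3.59150488  4.38009097  4.12145689] [-0.09212529  0.2957272  -0.56480612  1.75870548  0.17206342  1.13719734
 -0.7092257 ] [0.45918619 0.25624129 0.30559725]
```

Request:
play_rows(plan=[[[0,0,0],[0,0,0],-0.4],[[0,0,0],[0,0,0],-0.2],[[0,0,0],[0,0,0],0],[[0,0,0],[0,0,0],0],[[0,0,-0.02],[0,0,0],0],[[0,0,-0.04],[0,0,0],0],[[0,0,-0.06],[0,0,0],0],[[0,0,-0.02],[0,0,0],0]])

```text
time_s: 7.2
tool_pos: [0.4601, 0.2562, 0.4149]
tool_rot: [0.707, 0.707, 0.003, 0.001]
contact_force: [0.2, 0.8, -0.8]
width: 0.0427
gripper_force: 0.0
```

```bash
python3 - <<'E'
from plan import *
from rig import robot
s=robot.state();print(s["tool_pos"],s["joints"],s["contact_force"])
r=R.from_quat(s["tool_rot"]); Y=r.as_matrix()[:,1];print(np.degrees(np.arctan2(Y[1],Y[0])))
# tang heading -29.8 -> tool y heading -119.8 or 60.2
for x in rows(s["tool_pos"],r,[((.56,.10,.41),15,5),((.56,-.08,.41),38,4),((.491,-.2293,.36),60,4)],3): print(x)
E
```

```text
[0.46009741 0.25619949 0.41489594] [-0.07237769  0.20843158 -0.57703268  1.60456364  0.11688861  1.3575755
 -0.66393003] [ 0.2473916   0.84180209 -0.82735923]
-0.014835605118963207
([-0.042, 0.027, 0.001], [0.003, -0.001, -0.033])
([-0.043, 0.024, 0.002], [0.0, -0.0, -0.034])
([-0.044, 0.022, 0.001], [0.0, -0.0, -0.033])
([-0.045, 0.02, 0.001], [0.0, -0.0, -0.033])
([-0.046, 0.018, 0.001], [0.0, -0.0, -0.034])
([-0.058, -0.016, 0.0], [0.0, -0.0, -0.064])
([-0.056, -0.021, 0.0], [0.0, -0.0, -0.064])
([-0.054, -0.027, 0.0], [0.0, -0.0, -0.063])
([-0.051, -0.032, 0.0], [0.0, -0.0, -0.064])
([-0.025, -0.049, 0.017], [0.0, -0.0, -0.061])
([-0.02, -0.051, 0.016], [0.0, -0.0, -0.062])
([-0.016, -0.053, 0.017], [0.0, -0.0, -0.061])
([-0.01, -0.053, 0.017], [0.0, -0.0, -0.061])
```

Request:
play_rows(plan=[[[-0.042,0.027,0.001],[0,0,-0.033],0],[[-0.043,0.024,0.001],[0,0,-0.033],0],[[-0.044,0.022,0.001],[0,0,-0.033],0],[[-0.045,0.02,0.001],[0,0,-0.033],0],[[-0.046,0.018,0.001],[0,0,-0.033],0],[[-0.058,-0.016,0],[0,0,-0.064],0],[[-0.056,-0.021,0],[0,0,-0.064],0],[[-0.054,-0.027,0],[0,0,-0.064],0],[[-0.051,-0.032,0],[0,0,-0.064],0],[[0,0,0],[0,0,0],0]])

```text
time_s: 8.2
tool_pos: [0.5582, -0.0895, 0.4061]
tool_rot: [0.443, 0.897, -0.002, 0.0]
contact_force: [-1.0, -0.3, -1.0]
width: 0.0425
gripper_force: 0.0
```

```bash
python3 cap.py d; python3 - <<'E'
import cv2,numpy as np
f=lambda n,x,y:cv2.resize(cv2.imread(n)[y:y+70,x:x+95],None,fx=4,fy=4,interpolation=cv2.INTER_CUBIC)
cv2.imwrite("pics/z4.png",cv2.convertScaleAbs(np.vstack([np.hstack([f("pics/d_top.png",105,190),f("pics/d_side.png",165,235)]),np.hstack([f("pics/d_top.png",320,175),f("pics/d_side.png",300,140)])]),alpha=1.4))
from rig import robot
print(robot.state()["tool_pos"])
E
```

```text
[ 0.55866452 -0.0824845   0.40647206]
```

View pics/z4.png

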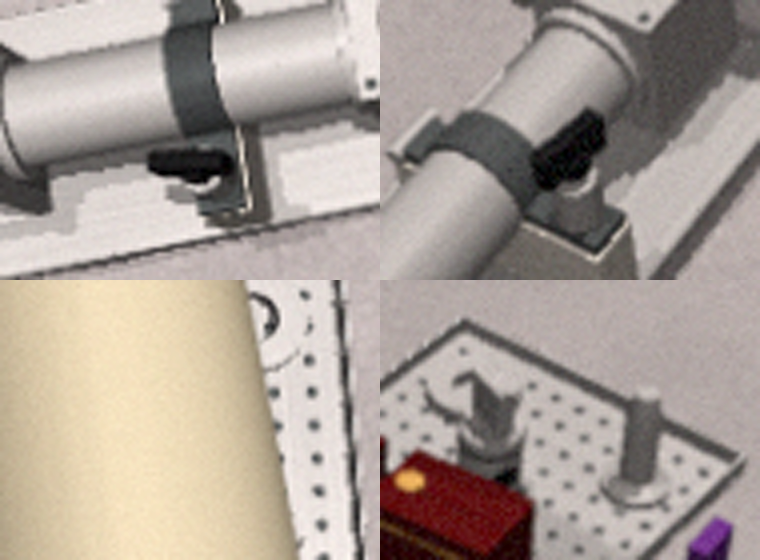

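The wing now lies along the cylinder, at top crop (190,163) and side crop (570,150). The tang shows in the side crop around (500,395), where I predicted it. Next I'll check the screw depth and plan the descent.

```bash
python3 - <<'E'
import cv2
from geo import *
from plan import *
from rig import robot
np.set_printoptions(precision=4,suppress=True)
c={}
for n,box in(("top",(140,222,168,238)),("side",(200,258,222,285))):
    im=cv2.imread(f"pics/d_{n}.png");x0,y0,x1,y1=box
    m=(im[y0:y1,x0:x1].max(2)<36).astype(np.uint8)
    k,l,st,ce=cv2.connectedComponentsWithStats(m);i=1+st[1:,4].argmax();print(n,st[i]);c[n]=ce[i]+[x0,y0]
print("wing",tri(c["top"],c["side"]))
s=robot.state();r=R.from_quat(s["tool_rot"])
for x in rows(s["tool_pos"],r,[((.491,-.2293,.34),60,5),((.491,-.2293,.265),60,5)],4): print(x)
E
```

```text
top [  2   5  22   9 144]
side [  2   5  20  21 222]
wing (array([0.4597, 0.2559, 0.144 ]), [np.float64(0.0013708082226748645), np.float64(0.001370808222675038)])
([-0.02, -0.0382, 0.0177], [-0.0003, -0.0003, -0.0497])
([-0.017, -0.0396, 0.0178], [-0.0, 0.0, -0.0498])
([-0.0138, -0.0408, 0.0177], [-0.0, 0.0, -0.0497])
([-0.0105, -0.0418, 0.0177], [-0.0, 0.0, -0.0497])
([-0.0073, -0.0425, 0.0177], [-0.0, 0.0, -0.0498])
([-0.0, -0.0, 0.02], [-0.0, 0.0, 0.0])
([-0.0, -0.0, 0.02], [-0.0, 0.0, 0.0])
([-0.0, -0.0, 0.02], [-0.0, 0.0, 0.0])
([-0.0, -0.0, 0.02], [-0.0, 0.0, 0.0])
([-0.0, -0.0, 0.02], [-0.0, 0.0, 0.0])
```

```bash
python3 - <<'E'
from geo import *
np.set_printoptions(precision=1,suppress=True)
def box(x,y,a,zt):
    a=np.radians(a);u=np.array([np.cos(a),np.sin(a)]);v=np.array([-u[1],u[0]])
    return [np.r_[np.array([x,y])+u*i*.022+v*j*.006,z] for i in(1,-1) for j in(1,-1) for z in(zt,zt-.026)]
import cv2
for t,a in(("a",-6.),("d",-89.)):
    im=cv2.imread(f"pics/{t}_side.png")[256:290,200:222].max(2);ys,xs=np.where(im<42);h=np.bincount(ys,minlength=34);print(t,"rows",[(i+256,n) for i,n in enumerate(h) if n])
    for zt in(.170,.1615):
        p=side.proj(box(.4595,.256,a,zt));print(zt,"side y range",p[:,1].min(),p[:,1].max(),"x",p[:,0].min(),p[:,0].max())
E
```

```text
a rows [(260, np.int64(1)), (261, np.int64(3)), (262, np.int64(5)), (263, np.int64(6)), (264, np.int64(8)), (265, np.int64(9)), (266, np.int64(9)), (267, np.int64(11)), (268, np.int64(12)), (269, np.int64(14)), (270, np.int64(12)), (271, np.int64(12)), (272, np.int64(12)), (273, np.int64(12)), (274, np.int64(12)), (275, np.int64(13)), (276, np.int64(13)), (277, np.int64(13)), (278, np.int64(9)), (279, np.int64(7)), (280, np.int64(6)), (281, np.int64(5)), (282, np.int64(4)), (283, np.int64(4)), (284, np.int64(4)), (285, np.int64(4)), (286, np.int64(6)), (287, np.int64(7)), (288, np.int64(7)), (289, np.int64(9))]
0.17 side y range 257.7550203550331 280.6411875077234 x 201.52363157680062 221.37744907249635
0.1615 side y range 260.4406136033659 283.2127859207522 x 202.06473635312204 221.80221249824183
d rows [(263, np.int64(4)), (264, np.int64(6)), (265, np.int64(8)), (266, np.int64(9)), (267, np.int64(10)), (268, np.int64(12)), (269, np.int64(12)), (270, np.int64(15)), (271, np.int64(15)), (272, np.int64(17)), (273, np.int64(16)), (274, np.int64(16)), (275, np.int64(16)), (276, np.int64(16)), (277, np.int64(14)), (278, np.int64(14)), (279, np.int64(14)), (280, np.int64(9)), (281, np.int64(8)), (282, np.int64(7)), (283, np.int64(5)), (284, np.int64(4)), (285, np.int64(3)), (286, np.int64(2)), (287, np.int64(2)), (288, np.int64(1)), (289, np.int64(3))]
0.17 side y range 257.0873139667423 281.32641351314567 x 201.0684080054741 221.4676105411308
0.1615 side y range 259.7755174693788 283.8952082055948 x 201.623785896693 221.88321966877044
```

The wing's upper edge in the side view moved 3 px lower, and the model puts the caught position 2–2.7 px lower. The screw stays down, so now the plug.

Request:
play_rows(plan=[[[-0.02,-0.0382,0.0177],[0,0,-0.05],0],[[-0.017,-0.0396,0.0178],[0,0,-0.05],0],[[-0.0138,-0.0408,0.0177],[0,0,-0.05],0],[[-0.0105,-0.0418,0.0177],[0,0,-0.05],0],[[-0.0073,-0.0425,0.0177],[0,0,-0.05],0],[[0,0,0.01],[0,0,0],0],[[0,0,0],[0,0,0],0],[[0,0,0],[0,0,0],0]])

```text
time_s: 9.1
tool_pos: [0.4928, -0.2256, 0.3332]
tool_rot: [0.255, 0.967, 0.001, 0.0]
contact_force: [-0.5, 0.6, 0.3]
width: 0.0426
gripper_force: 0.0
```

```bash
python3 cap.py e; python3 - <<'E'
import cv2,numpy as np
f=lambda n,x,y:cv2.resize(cv2.imread(n)[y:y+120,x:x+95],None,fx=4,fy=4,interpolation=cv2.INTER_CUBIC)
cv2.imwrite("pics/z5.png",cv2.convertScaleAbs(np.hstack([f("pics/e_top.png",320,150),f("pics/e_side.png",290,105)]),alpha=1.6))
from plan import *
from rig import robot
s=robot.state();print(s["tool_pos"],s["joints"]);r=R.from_quat(s["tool_rot"])
for x in rows(s["tool_pos"],r,[((.491,-.2293,.247),60,6)],4): print(x)
E
```

```text
[ 0.49288235 -0.22584996  0.33366529] [ 0.71479419  0.28085735 -0.41096831  1.68851582  0.1186853   1.19562803
  1.33040645]
([0.0, -0.0009, 0.0193], [0.0005, 0.0007, 0.0009])
([-0.0, -0.0009, 0.0192], [0.0, 0.0, 0.0009])
([-0.0, -0.0008, 0.0193], [0.0, 0.0, 0.0009])
([-0.0, -0.0009, 0.0192], [0.0, 0.0, 0.0009])
([-0.0001, -0.0009, 0.0193], [0.0, 0.0, 0.0009])
([0.0, -0.0009, 0.0193], [0.0, 0.0, 0.0009])
```

View pics/z5.png

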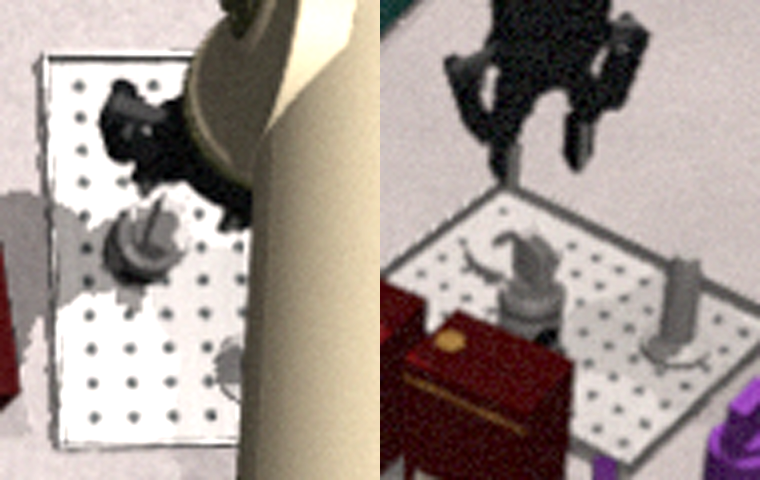

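In the top crop the cylinder's top face is centred near (145,240) and the shaded side face of the tang near (158,230). The side crop has the cylinder top near (533,295), with the open fingers above it. I'll cross-check the plug's axis from its cylinder.

```bash
python3 - <<'E'
from geo import *
np.set_printoptions(precision=4,suppress=True)
print("cyl top by top cam",top.at((320+143/4-.4,150+240/4-.4),.065),"side",side.at((290+152/4-.4,105+297/4-.4),.065))
t=np.linspace(0,2*np.pi,8,endpoint=False)
for z,r in((.065,.023),(.071,.015),(.005,.023)):
    c=np.c_[.491+r*np.cos(t),-.2293+r*np.sin(t),0*t+z]
    p=(top.proj(c)-[320-.4,150-.4])*4; q=(side.proj(c)-[290-.4,105-.4])*4+[380,0]
    print(z,"top x %.0f-%.0f y %.0f-%.0f"%(p[:,0].min(),p[:,0].max(),p[:,1].min(),p[:,1].max()),"side x %.0f-%.0f y %.0f-%.0f"%(q[:,0].min(),q[:,0].max(),q[:,1].min(),q[:,1].max()))
a=np.radians(-29.8);u=np.array([np.cos(a),np.sin(a)]);v=np.array([-u[1],u[0]])
cor=[np.r_[np.array([.491,-.2293])+u*i*.018+v*j*.007,.107] for i,j in((1,1),(1,-1),(-1,-1),(-1,1))]
print((top.proj(cor)-[319.6,149.6])*4,(side.proj(cor)-[289.6,104.6])*4+[380,0])
print((top.proj([[.4928,-.2256,.16]])-[319.6,149.6])*4)
im=__import__("cv2").imread("pics/a_top.png").max(2)
print(im[194:222,350:372])
E
```

```text
cyl top by top cam [ 0.4903 -0.2211  0.065 ] side [ 0.4879 -0.2176  0.065 ]
0.065 top x 119-193 y 202-275 side x 505-570 y 266-308
0.071 top x 134-182 y 212-260 side x 517-560 y 266-294
0.005 top x 103-173 y 223-292 side x 502-565 y 330-373
[[171.0241 191.4384]
 [192.5431 201.44  ]
 [168.8542 255.1077]
 [147.1855 244.9933]] [[520.0202 226.2834]
 [538.4122 221.3207]
 [562.2212 251.6326]
 [543.5644 256.7803]]
[[182.3503 199.999 ]]
[[103 136 172 173 164 166 170 168 138  91 105 151 171 172 171 169 171 150
  106  90 142 167]
 [ 67 102 167 170 167 168 170 167 129  66  81 133 172 169 169 173 171 141
   83  67 119 161]
 [101 108 161 171 169 167 172 170 147  99 112 142 162 161 171 170 172 155
  123 113 142 166]
 [153 147 171 172 168 170 170 169 164 152 149 152 157 155 165 168 174 172
  167 166 171 173]
 [170 168 172 177 169 167 170 170 170 161 124 125 167 164 159 165 160 163
  172 175 172 173]
 [173 168 174 176 162 146 161 162 155 119 101 142 164 166 167 168 145 150
  171 171 176 174]
 [176 168 163 154 148 145 159 146 104  56 109 164 165 164 163 166 164 166
  176 173 173 173]
 [160 156 146 13
[... 1237 characters left out ...]
8 136 160 174 158 134 152 174
  173 170 169 173]
 [ 27  28  49  72 101 127 129 115 115 124 144 151 156 148 118 128 163 173
  174 171 172 174]
 [ 26  22  32  45  80 126 136 141 144 140 132 123 116 116 126 142 163 174
  175 170 173 173]
 [ 15  25  25  28  34  39  64  90 100  92  82  72  97 136 148 150 162 174
  174 173 171 173]
 [  9   8  18  23  23  23  34  29  33  34  46  69 119 148 150 149 161 172
  173 160 135 137]
 [ 18   7   3   6   8  16  20  27  40  44  50  64 112 145 150 158 167 172
  166 128  82  83]
 [ 35  21  18  25  17  14  12  29  54  69  71  58  98 143 157 168 172 172
  166 117  67  87]
 [ 61  48  45  50  48  56  98 108 115 126 116 104 134 151 161 171 172 172
  173 153 135 142]]
```

Request:
play_rows(plan=[[[0.0014,-0.0037,0.019],[0,0,0],0],[[0,0,0.019],[0,0,0],0],[[0,0,0.019],[0,0,0],0],[[0,0,0.019],[0,0,0],0],[[0,0,0.019],[0,0,0],0],[[0,0,0.019],[0,0,0],0],[[0,0,0],[0,0,0],0],[[0,0,0],[0,0,0],0]], squeeze=60)

```text
time_s: 10.0
tool_pos: [0.4896, -0.2295, 0.247]
tool_rot: [0.256, 0.967, 0.0, -0.0]
contact_force: [0.2, -0.1, -0.3]
width: 0.0424
gripper_force: 0.0
```

Request:
play_rows(plan=[[[0,0,0],[0,0,0],-0.3],[[0,0,0],[0,0,0],-0.5],[[0,0,0],[0,0,0],-0.6],[[0,0,0],[0,0,0],-0.7],[[0,0,0],[0,0,0],-1],[[0,0,0],[0,0,0],-1],[[0,0,0],[0,0,0],-1]])

```text
time_s: 10.7
tool_pos: [0.49, -0.2293, 0.248]
tool_rot: [0.256, 0.967, 0.0, 0.001]
contact_force: [0.7, 3.2, 5.3]
width: 0.0134
gripper_force: 59.0
```

Request:
play_rows(plan=[[[0,0,-0.01],[0,0,0],-1],[[0,0,-0.02],[0,0,0],-1],[[0,0,-0.03],[0,0,0],-1],[[0,0,-0.04],[0,0,0],-1],[[0,0,-0.04],[0,0,0],-1],[[0,0,-0.04],[0,0,0],-1],[[0,0,-0.03],[0,0,0],-1],[[0,0,-0.02],[0,0,0],-1],[[0,0,0],[0,0,0],-1],[[0,0,0],[0,0,0],-1]])

```text
time_s: 11.7
tool_pos: [0.489, -0.2298, 0.4187]
tool_rot: [0.256, 0.967, 0.0, -0.001]
contact_force: [1.5, -0.6, -5.7]
width: 0.0132
gripper_force: 59.1
```

```bash
python3 cap.py f; python3 - <<'E'
import cv2,numpy as np
a=cv2.imread("pics/f_side.png")[90:240,240:400];b=cv2.imread("pics/f_top.png")[110:260,280:420]
cv2.imwrite("pics/z6.png",cv2.convertScaleAbs(cv2.resize(np.hstack([b,a]),None,fx=2.6,fy=2.6,interpolation=cv2.INTER_CUBIC),alpha=1.5))
from plan import *
from rig import robot
s=robot.state();print(s["tool_pos"],s["joints"],s["contact_force"],s["torque"],s["width"]);r=R.from_quat(s["tool_rot"])
Y=r.as_matrix()[:,1];print(np.degrees(np.arctan2(Y[1],Y[0])))
for x in rows(s["tool_pos"],r,[((.539,.125,.43),7.6,12)],3): print(x)
E
```

```text
[ 0.48903141 -0.2297056   0.41802225] [ 0.72804246  0.22209741 -0.41223817  1.5662717   0.08975816  1.3753726
  1.35973411] [-0.08203303 -0.28660542 -6.35465777] [ 0.02663141  0.02972335 -0.00524046] 0.013218294265757474
60.31206624606508
([0.015, 0.037, -0.001], [-0.0, -0.002, 0.049])
([0.017, 0.036, -0.002], [-0.0, -0.0, 0.049])
([0.02, 0.034, -0.001], [-0.0, -0.0, 0.048])
([0.023, 0.033, -0.001], [-0.0, -0.0, 0.049])
([0.025, 0.031, -0.002], [-0.0, -0.0, 0.049])
([0.028, 0.028, -0.001], [-0.0, 0.0, 0.049])
([0.029, 0.027, -0.001], [-0.0, 0.0, 0.049])
([0.032, 0.024, -0.002], [-0.0, 0.0, 0.048])
([0.033, 0.022, -0.001], [-0.0, 0.0, 0.049])
([0.035, 0.019, -0.001], [-0.0, 0.0, 0.049])
([0.036, 0.017, -0.002], [-0.0, 0.0, 0.049])
([0.038, 0.013, -0.001], [-0.0, 0.0, 0.049])
```

View pics/z6.png

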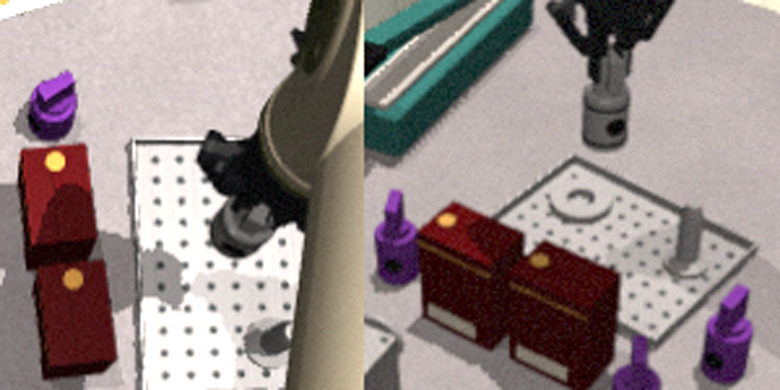

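The plug hangs upright in the gripper at side crop (605,110). The cartons, spout and cover are undisturbed. On to the bore.

Request:
play_rows(plan=[[[0.015,0.037,-0.001],[0,0,0.049],-1],[[0.017,0.036,-0.001],[0,0,0.049],-1],[[0.02,0.034,-0.001],[0,0,0.049],-1],[[0.023,0.033,-0.001],[0,0,0.049],-1],[[0.025,0.031,-0.001],[0,0,0.049],-1],[[0.028,0.028,-0.001],[0,0,0.049],-1],[[0.029,0.027,-0.001],[0,0,0.049],-1],[[0.032,0.024,-0.001],[0,0,0.049],-1],[[0.033,0.022,-0.001],[0,0,0.049],-1],[[0.035,0.019,-0.001],[0,0,0.049],-1],[[0.036,0.017,-0.001],[0,0,0.049],-1],[[0.034,0.01,-0.001],[0,0,0.044],-1]])

```text
time_s: 13.0
tool_pos: [0.5381, 0.1232, 0.4274]
tool_rot: [0.658, 0.753, -0.001, -0.001]
contact_force: [0.2, -0.1, -6.3]
width: 0.0132
gripper_force: 59.2
```

Request:
play_rows(plan=[[[0,0,0],[0,0,0],-1],[[0,0,0],[0,0,0],-1],[[0,0,0],[0,0,0],-1],[[0,0,0],[0,0,0],-1]])

```text
time_s: 13.4
tool_pos: [0.5384, 0.1206, 0.4284]
tool_rot: [0.658, 0.753, -0.0, -0.0]
contact_force: [0.6, -0.5, -5.3]
width: 0.013
gripper_force: 59.4
```

```bash
python3 cap.py g; python3 - <<'E'
import cv2,numpy as np
a=cv2.imread("pics/g_side.png")[140:260,170:290];b=cv2.imread("pics/g_top.png")[130:250,150:270]
cv2.imwrite("pics/z7.png",cv2.convertScaleAbs(cv2.resize(np.hstack([b,a]),None,fx=3.33,fy=3.33,interpolation=cv2.INTER_CUBIC)[:,:800],alpha=1.6))
from plan import *
from rig import robot
s=robot.state();print(s["tool_pos"],s["joints"],s["contact_force"],s["torque"],s["width"]);r=R.from_quat(s["tool_rot"])
print(r.as_matrix())
E
```

```text
[0.5383111  0.12091276 0.42868031] [ 0.17921041  0.26067145 -0.56022835  1.51464962  0.13940402  1.40667022
 -0.2528777 ] [-0.95478885 -0.37781604 -5.89524252] [ 0.00041906  0.01012248 -0.02055867] 0.012882974238518596
[[-1.35345212e-01  9.90798456e-01 -3.04537226e-04]
 [ 9.90798479e-01  1.35345135e-01 -2.60900964e-04]
 [-2.17282640e-04 -3.37046717e-04 -9.99999920e-01]]
```

View pics/z7.png

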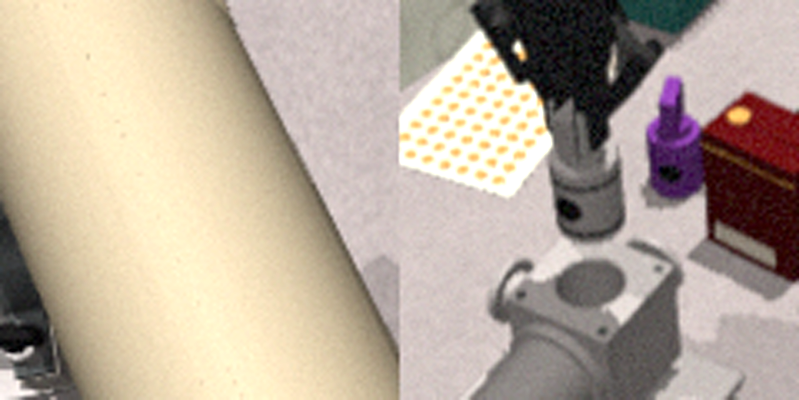

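The side crop shows the plug upright above the block, with its cylinder at x 553–625, bottom at about y 240, and the bore at (592,284). The top view is hidden by the arm. I'll measure the cylinder's silhouette.

```bash
cat > sil.py <<'E'
import cv2,sys
from geo import *
from rig import robot
from scipy.optimize import least_squares
np.set_printoptions(precision=4,suppress=True)
def measure(tag,dz=.243,show=True):
    s=robot.state();p=s["tool_pos"]
    im=cv2.GaussianBlur(cv2.imread(f"pics/{tag}_side.png").astype(np.float32),(3,3),0).mean(2)
    t=np.linspace(0,2*np.pi,180)
    def ext(x,y,z):
        q=side.proj(np.c_[x+.023*np.cos(t),y+.023*np.sin(t),0*t+z]);return q
    x,y,zb=p[0],p[1],p[2]-dz
    for h in(.008,.014,.044,.05,.054):
        q=ext(x,y,zb+h);L=q[:,0].argmin();Rr=q[:,0].argmax();o=[]
        for e in(q[L],q[Rr]):
            c=int(round(e[0]));r=int(round(e[1]));w=im[r,c-8:c+9];g=np.abs(np.diff(w));o.append((e,r,w.round().astype(int)))
        print(h);[print("  ",a,b,c) for a,b,c in o]
    q=ext(x,y,zb);b=q[q[:,1].argmax()];print("bottom pred",b,"col",im[int(b[1])-8:int(b[1])+9,int(round(b[0]))].round())
    return
if __name__=="__main__": measure(sys.argv[1])
E
python3 sil.py g
```

```text
0.008
   [215.7423 205.1032] 205 [129 129 130 130 130 130 130 128 108  69  42  31  21  17  19  29  45]
   [236.4645 203.687 ] 204 [ 63  63  62  60  59  58  57  52  53  78 114 129 128 128 128 127 126]
0.014
   [215.4485 203.1221] 203 [130 129 129 130 130 130 129 128 122  97  52  18   8   8   9  11  20]
   [236.2503 201.7033] 202 [ 62  61  61  61  59  56  54  53  58  83 115 129 128 127 125 118 109]
0.044
   [213.949 192.985] 193 [171 153 136 127 126 128 129 128 113  80  57  56  63  69  74  76  77]
   [235.1572 191.5532] 192 [ 70  68  67  65  63  60  52  45  51  81 113 124 123 123 124 125 123]
0.05
   [213.6428 190.9101] 191 [180 178 169 152 138 131 129 127 107  76  67  75  80  84  86  84  78]
   [234.934  189.4758] 189 [ 64  65  63  67  82  98  95  76  69  89 115 125 125 125 126 127 124]
0.054
   [213.4375 189.5179] 190 [171 179 180 178 168 150 134 128 123 103  79  76  84  86  84  79  74]
   [234.7843 188.0819] 188 [ 63  62  59  61  80 104 110  93  81  94 117 126 125 126 127 126 120]
bottom pred [225.361  214.0163] col [ 63.  65.  62.  54.  45.  50.  72. 100. 119. 124. 122. 109.  86.  66.
  61.  62.  62.]
```

```bash
python3 - <<'E'
import cv2
from geo import *
np.set_printoptions(precision=1,suppress=True)
t=np.linspace(0,2*np.pi,360)
def edge(w):
    g=np.diff(w);return w
def run(tag,cam,name,p,hs,ax):
    im=cv2.GaussianBlur(cv2.imread(f"pics/{tag}_{name}.png").astype(np.float32),(3,3),0).mean(2)
    for h in hs:
        q=cam.proj(np.c_[p[0]+.023*np.cos(t),p[1]+.023*np.sin(t),0*t+p[2]-.243+h])
        for e in(q[q[:,0].argmin()],q[q[:,0].argmax()]):
            c,r=int(round(e[0])),int(round(e[1]));print(name,h,e,"from",c-8,im[r,c-8:c+9].round().astype(int))
    q=cam.proj(np.c_[p[0]+.023*np.cos(t),p[1]+.023*np.sin(t),0*t+p[2]-.243])
    e=q[q[:,1].argmax()];c,r=int(round(e[0])),int(round(e[1]));print(name,"bottom",e,"from",r-8,im[r-8:r+9,c].round().astype(int))
p=(.4890,-.2297,.4180)
run("f",side,"side",p,(.01,.044,.05),0)
run("f",top,"top",p,(0,.004),0)
E
```

```text
side 0.01 [323.3 140.7] from 315 [122 123 123 122 122 123 124 118  91  59  48  52  55  56  57  60  62]
side 0.01 [341.  141.4] from 333 [ 47  32  22  19  24  34  43  57  86 112 121 122 123 123 123 122 122]
side 0.044 [323.8 129.8] from 316 [121 121 121 121 121 121 118 102  71  46  40  45  52  57  63  66  68]
side 0.044 [341.9 130.5] from 334 [ 59  57  54  50  46  42  46  67  98 119 124 124 124 124 123 123 124]
side 0.05 [323.9 127.9] from 316 [124 124 124 124 123 123 120 102  71  52  53  60  63  65  68  71  73]
side 0.05 [342.  128.5] from 334 [ 74  70  68  66  64  60  55  63  90 116 124 125 125 125 124 122 123]
side bottom [332.5 149.4] from 141 [ 59  61  61  57  46  44  62  91 115 124 124 125 121 104  79  65  73]
top 0 [358.3 199.1] from 350 [173 172 173 174 172 172 173 174 171 151 100  49  35  38  37  34  33]
top 0 [379.  200.2] from 371 [ 72  73  73  69  64  59  60  66  71  72  72  73  78  97 131 157 163]
top 0.004 [358.7 198.7] from 351 [172 173 174 172 172 173 174 171 151 100  49  35  38  37  34  33  42]
top 0.004 [379.4 199.7] from 371 [ 72  73  73  69  64  59  60  66  71  72  72  73  78  97 131 157 163]
top bottom [369.1 209.8] from 202 [ 34  29  21  11  11  19  44  88 114 113 123 143 151 151 150 146 132]
```

```bash
cat > arc.py <<'E'
import cv2,sys
from geo import *
from scipy.optimize import least_squares
from scipy.ndimage import map_coordinates
np.set_printoptions(precision=2,suppress=True)
def arc(tag,name,cam,p,angs,dz=.243,verbose=True):
    """image shift of the plug's bottom rim (arc at image angles angs, 90=down) from its predicted place"""
    im=cv2.GaussianBlur(cv2.imread(f"pics/{tag}_{name}.png").astype(np.float32),(3,3),0).mean(2)
    t=np.linspace(0,2*np.pi,720,endpoint=False);q=cam.proj(np.c_[p[0]+.023*np.cos(t),p[1]+.023*np.sin(t),0*t+p[2]-dz])
    c=q.mean(0);A=[];b=[]
    k=np.arange(-5,5.01,.25)
    for a in angs:
        d=np.array([np.cos(np.radians(a)),np.sin(np.radians(a))]);i=((q-c)@d).argmax();n=d # support point, normal=d
        s=q[i]+k[:,None]*n; w=map_coordinates(im,[s[:,1],s[:,0]],order=1);g=np.gradient(w)
        j=g.argmax()
        if g[j]>4: A.append(n);b.append(k[j])
        if verbose: print(a,round(k[j],2),round(g[j],1),end=" | ")
    A=np.array(A);b=np.array(b);f=least_squares(lambda x:A@x-b,[0,0],loss="soft_l1",f_scale=.4)
    print("\n",tag,name,"shift px",f.x,"rms",np.sqrt(np.mean((A@f.x-b)**2)))
    return f.x
E
python3 - <<'E'
from arc import *
pf=np.array((.4890,-.2297,.4180));pg=np.array((.5383,.1209,.4287))
st=arc("f","top",top,pf,range(70,200,10))
sf=arc("f","side",side,pf,range(0,181,15))
sg=arc("g","side",side,pg,range(0,181,15))
def J(cam,p,v): b=np.r_[p[:2],p[2]-.243]; return (cam.proj([b+np.r_[v]*1e-3])-cam.proj([b]))[0] # px per mm
uf=(-.8684,.4958,0);ug=(-.135,.991,0)
yf=(.4958,.8684,0);yg=(.991,.135,0);z=(0,0,1)
M=[];r=[]
for cam,p,u,y,s in((top,pf,uf,yf,st),(side,pf,uf,yf,sf),(side,pg,ug,yg,sg)):
    M+=list(np.c_[J(cam,p,u),J(cam,p,y),J(cam,p,z)]);r+=list(s)
M=np.array(M);r=np.array(r)
for cols in([0,2],[0,1,2],[0]):
    x,res,_,_=np.linalg.lstsq(M[:,cols],r,rcond=None);print(cols,"mm",x,"res",r-M[:,cols]@x)
E
```

```text
70 -0.5 14.1 | 80 -1.0 11.0 | 90 -1.5 11.0 | 100 -1.0 13.6 | 110 -1.5 13.6 | 120 -1.5 13.7 | 130 -1.5 13.9 | 140 -1.75 12.6 | 150 -0.25 9.4 | 160 -1.75 8.2 | 170 -2.25 12.8 | 180 -2.25 12.8 | 190 -2.25 11.6 | 
 f top shift px [ 1.71 -0.92] rms 0.5942507260333881
0 -0.25 6.5 | 15 -1.0 7.3 | 30 -1.25 7.7 | 45 -1.25 7.2 | 60 -1.5 7.6 | 75 -1.75 7.4 | 90 -2.0 7.2 | 105 -1.25 7.0 | 120 -1.75 7.6 | 135 -1.25 7.8 | 150 -1.0 8.1 | 165 -0.75 7.6 | 180 -0.5 8.4 | 
 f side shift px [-0.02 -1.86] rms 0.2929640658243194
0 -0.5 8.0 | 15 -0.25 8.7 | 30 -0.75 8.5 | 45 -1.0 7.7 | 60 -1.0 6.6 | 75 -1.0 6.3 | 90 -1.75 6.9 | 105 -2.0 7.0 | 120 -1.75 8.6 | 135 -1.5 8.8 | 150 -1.75 8.6 | 165 -1.5 8.4 | 180 -1.5 7.6 | 
 g side shift px [ 0.58 -1.76] rms 0.48695033231681756
[0, 2] mm [-2.03  4.4 ] res [ 0.92  0.35  0.24 -0.07  0.25  0.22]
[0, 1, 2] mm [-1.94 -1.34  4.54] res [ 0.37  0.07 -0.24  0.07 -0.22  0.03]
[0] mm [-4.2] res [ 0.98  0.75  0.7  -0.99 -0.49 -0.63]
```

Request:
play_rows(plan=[[[0.002,0.0004,0.008],[0,0,0],-1],[[0.002,0.0004,0.01],[0,0,0],-1],[[0.002,0.0004,0.01],[0,0,0],-1],[[0.002,0.0004,0.01],[0,0,0],-1],[[0,0,0],[0,0,0],-1],[[0,0,0],[0,0,0],-1],[[0,0,0],[0,0,0],-1],[[0,0,0],[0,0,0],-1]])

```text
time_s: 14.3
tool_pos: [0.5387, 0.128, 0.4008]
tool_rot: [0.657, 0.754, 0.0, 0.0]
contact_force: [0.9, 0.6, -5.8]
width: 0.0132
gripper_force: 59.2
```

```bash
python3 cap.py h; python3 - <<'E'
import cv2
from rig import robot
s=robot.state();p=s["tool_pos"];print(p,s["width"],s["contact_force"])
from arc import *
arc("h","side",side,p,range(0,181,15))
im=cv2.GaussianBlur(cv2.imread("pics/h_side.png").astype(np.float32),(3,3),0).mean(2)
t=np.linspace(0,2*np.pi,360)
for h in(.008,.016,.03,.044,.05):
    q=side.proj(np.c_[p[0]+.023*np.cos(t),p[1]+.023*np.sin(t),0*t+p[2]-.243+h])
    for e in(q[q[:,0].argmin()],q[q[:,0].argmax()]):
        k=np.arange(-5,5.01,.25);w=map_coordinates(im,[0*k+e[1],e[0]+k],order=1);g=np.abs(np.gradient(w));j=g.argmax();print(h,k[j],round(g[j],1),end=" | ")
print()
o=cv2.resize(cv2.imread("pics/h_side.png")[165:265,165:295],None,fx=6,fy=6,interpolation=cv2.INTER_CUBIC)
cv2.imwrite("pics/z8.png",cv2.convertScaleAbs(o,alpha=1.6))
# predicted: plug underside circle if centred at bore, and the bore
B=np.array([.5393,.125,.134]);print((side.proj([B,[p[0],p[1],p[2]-.243]])-[164.6,164.6])*6)
E
```

```text
[0.53865116 0.12796545 0.4007149 ] 0.012984343348916919 [-0.46665195  0.16003232 -5.91139763]
0 -0.25 8.1 | 15 -0.25 7.6 | 30 -0.5 5.0 | 45 5.0 4.0 | 60 -2.0 2.4 | 75 -2.5 2.2 | 90 -2.25 2.1 | 105 -3.0 1.7 | 120 4.5 3.6 | 135 -1.5 6.3 | 150 -1.0 9.1 | 165 -1.25 10.6 | 180 -0.5 9.0 | 
 h side shift px [ 0.43 -1.44] rms 2.046740687350674
0.008 0.5 10.4 | 0.008 0.25 6.9 | 0.016 1.0 11.3 | 0.016 0.5 7.1 | 0.03 1.0 8.1 | 0.03 1.0 6.6 | 0.044 0.25 9.2 | 0.044 0.5 8.9 | 0.05 0.75 6.2 | 0.05 0.75 8.1 | 
[[374.55 356.13]
 [364.66 317.15]]
```

View pics/z8.png

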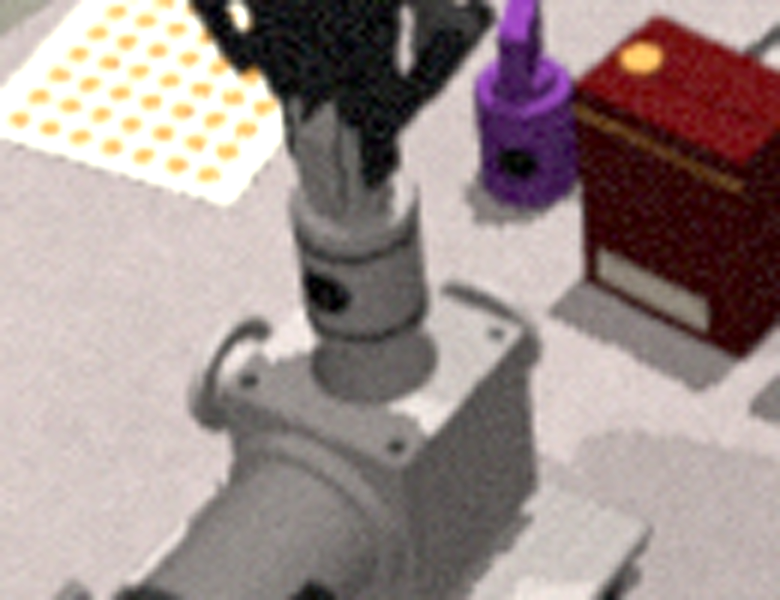

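The side crop shows the plug upright over the bore with its port at (326,293). The bore ellipse spans x 314–437, centred at about (375,357). I'll check the height from the port, then do the last descent.

```bash
python3 - <<'E'
from geo import *
np.set_printoptions(precision=1,suppress=True)
u=np.array([-.135,.991,0]);c=np.array([.5390,.1261,.4007-.243]);t=np.linspace(0,2*np.pi,360)
f=lambda P:(side.proj(P)-[164.6,164.6])*6
print("port",f([c+u*.0225+[0,0,.03]]))
for h in(.06,0):
    q=f(np.c_[c[0]+.023*np.cos(t),c[1]+.023*np.sin(t),0*t+c[2]+h]);print(h,q[q[:,0].argmin()],q[q[:,0].argmax()],q[q[:,1].argmax()])
print("coaxial offset",f([c,[.5393,.1257,.158]]))
E
```

```text
port [[324.4 293.2]]
0.06 [288.5 201.7] [415.1 192.9] [345.6 239.6]
0 [306.4 318.5] [428.2 310.6] [361.6 357.4]
coaxial offset [[367.3 314. ]
 [367.4 312.5]]
```

Request:
play_rows(plan=[[[0,0,0.003],[0,0,-0.001],-1],[[0,0,0.003],[0,0,-0.001],-1],[[0,0,0.003],[0,0,-0.001],-1],[[0,0,0.001],[0,0,0],-1],[[0,0,0],[0,0,0],-1],[[0,0,0],[0,0,0],-1],[[0,0,0],[0,0,0],-1],[[0,0,0],[0,0,0],-1]])

```text
time_s: 15.2
tool_pos: [0.5386, 0.1281, 0.393]
tool_rot: [0.655, 0.755, 0.0, 0.0]
contact_force: [-0.4, -0.8, -5.3]
width: 0.0136
gripper_force: 59.4
```

Request:
play_rows(plan=[[[-0.0004,0.0003,0.001],[0,0,0.005],-1],[[0,0,0],[0,0,0],-1],[[0,0,0],[0,0,0],-1],[[0,0,0],[0,0,0],-1],[[0,0,0],[0,0,0],-1],[[0,0,0],[0,0,0],-1],[[0,0,0],[0,0,0],-1],[[0,0,0],[0,0,0],-1]])

```text
time_s: 16.0
tool_pos: [0.5388, 0.1277, 0.3921]
tool_rot: [0.658, 0.753, 0.0, -0.0]
contact_force: [-0.3, 0.2, -5.4]
width: 0.0131
gripper_force: 59.4
```

```bash
python3 cap.py i; python3 - <<'E'
import cv2
o=cv2.resize(cv2.imread("pics/i_side.png")[165:295,165:295],None,fx=4.5,fy=4.5,interpolation=cv2.INTER_CUBIC)
cv2.imwrite("pics/z9.png",cv2.convertScaleAbs(o,alpha=1.6))
from rig import robot
s=robot.state();print(s["tool_pos"],s["tool_rot"],s["width"],abs(s["joint_velocities"]).max(),s["contact_force"])
E
```

```text
[0.53884796 0.12771581 0.39214248] [ 6.58168970e-01  7.52870244e-01  3.49979805e-05 -2.10576074e-05] 0.013078166760997507 0.001710224930663912 [ 0.59316293 -0.63735992 -5.79625847]
```

View pics/z9.png

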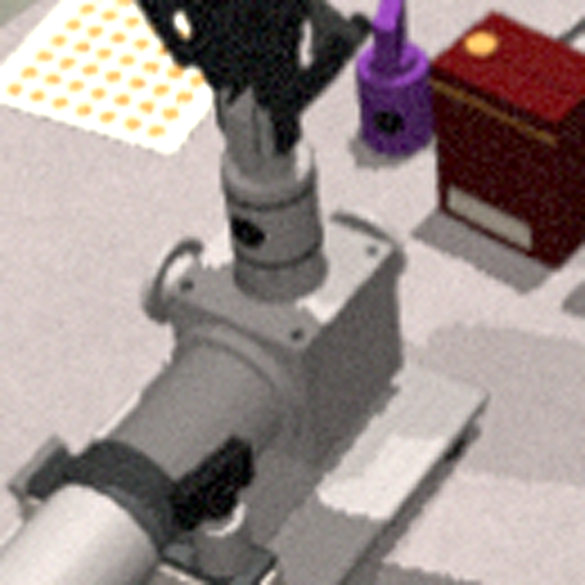

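The plug stands upright just above the bore, with its port at (247,232), and the wing is still turned and down at (215,485). The arm is still, so I'm handing in.

```bash
python3 -c "
from rig import robot
print(robot.hand_in())"
```

```text
the job is handed in; nothing more can be done
None
```

The job is handed in at about 16 s: the wing screw is pushed in and turned about 84° and, from the side view, stays down; the plug is held still and upright about 15 mm above the bore, centred to about 1 mm, with its tang in line with the product cylinder.

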